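# Send off a tub of turned finials

### The arm

A 6-joint arm with a two-finger parallel gripper is mounted at the origin on the work surface. World frame = base frame: x ahead of the robot, y to its left, z up, the work surface at z = 0. Lengths are in m, angles in rad, forces in N, time in s.
With the tool pointing down it reaches from about 0.325 to 0.9 m from the base axis. Payload 6.1 kg.
Tool frame: the origin (TCP) lies midway between the tips of the shut fingers; the grasp point (between the pads) lies 19 mm behind it; x points along the fingers, y is the direction in which the jaws open and shut, and the axes are right-handed (so a half turn about x gives the same grasp; the last joint's range is limited). The gripper opens to 85 mm and grips with 20 to 120 N. Pads are 22 mm wide; open, the fingers measure 114 mm over their backs; the gripper's body (76 mm by 85 mm) begins 54 mm behind the grasp point. The pads swing forward as they close: fully open they stand 13 mm farther back than shut.
Start: joints at [-1.384, 0.22, 1.526, -0, 1.395, -0.126], TCP at [0.192, -0.595, 0.231] pointing down, gripper open.
Joint ranges: [-2.98, 2.98], [-0.91, 2.08], [0.09, 2.57], [-1.24, 4.39], [0.2, 2.65], [-2.68, 2.68]. Speed limits (rad/s): [2.57, 2.57, 3.01, 3.14, 3.14, 3.14].

### API

Orientations are given as [roll, pitch, yaw] about the fixed x, y, z axes, in that order (R = Rz(yaw) Ry(pitch) Rx(roll)).
In Python, from plant import movep, move_l, set_joints, gripper_to, hold, inverse_kinematics, observe, get_image, get_calibration, Unreachable, job_done gives the robot as it stands. Calls block until the motion is done:
- movep(position, orientation): joint-space move of the TCP to a pose.
- move_l(position, feed=0.15, rotation=None, max_force=None): straight line of the TCP; rotation=None keeps the orientation; feed is the mean speed in m/s. With max_force (N) it stops when the force on the tool has changed by that much, and returns True; else False.
- set_joints(angles): joint-space move.
- gripper_to(opening, f_grip=None): finger opening in m; f_grip is the grip in N (None keeps the last); returns when the fingers have stopped.
- hold(seconds).
- inverse_kinematics(position, orientation): joint angles nearest the present ones, or None.
- observe(): the state.
- get_image(name): name is "side" or "top" or "wrist"; returns (picture, depth): 480x640x3 uint8, red, green, blue; 480x640 float32, m along the optical axis (not along the pixel's ray), 0 where there is no reading.
- get_calibration(name): a dict with "intrinsics" (3x3 intrinsics, pixels), "world_from_camera" (4x4, takes a point from camera to world coordinates). Camera axes: x right, y down, z forward; pixel columns grow to the right and rows downward; lengths in m; the calibration is good to about 2 mm. A picture is of the moment at which its call begins: read the wrist's pose just before it. get_calibration takes no time and is no camera call; for the wrist camera it gives the pose at the moment of the call.
A pose or a line that the arm cannot do raises Unreachable and nothing moves.
- job_done(): hands the job in, once; it reports no verdict.
The state is a dict: "time_s": time; "q": joint angles; "joint_velocities": joint speeds; "joint_torque": joint torques, N m; "eef_pos": TCP position; "tcp_rot": TCP orientation; "ft_force": force on the tool from outside, world axes, zero at the start; "torque": the same for the moment, N m; "opening": finger opening in m.
Only numpy, scipy, OpenCV 4.12 (cv2) and the standard library are available. Lean on these libraries where they do the work, as an engineer would, in place of code of your own. Each camera call takes 0.05 s, during which the arm holds its last target. There are 200 camera calls.

### The job

Slide the carrier with the blue tub back against the loading stop at the right-hand end of its rail (as the robot sees it) and, while it stands there, drop all the finished finials on the bench into the tub, then slide the carrier fully home against the dispatch stop at the left-hand end. Throw the lathe ends (the short square bars with a stub) into the round waste basin, and when all of that is done press the desk bell's plunger right down to its stop and let go. There may be three or four finials and one or two lathe ends; leave the jar, the pillar and the hand tool alone.

Things in the scene. Friction and masses are not known exactly. Their poses are not given: they have to be found in the camera images.
- finial1: a finished finial, turned lacquered wood: square plinth 38 x 38 x 14 mm, then a waisted neck (22 mm across, 14 to 34 mm up), then a round straight-sided head 32 mm across, 35 to 60 mm up, domed to 66 mm; 70 g. Starts standing on its plinth on the bench. Origin: centre of the plinth's underside; z runs up through the head. Absent (None) in some runs.
- finial2: a finished finial, turned lacquered wood: square plinth 38 x 38 x 14 mm, then a waisted neck (22 mm across, 14 to 34 mm up), then a round straight-sided head 32 mm across, 35 to 60 mm up, domed to 66 mm; 70 g. Starts standing on its plinth on the bench. Origin: centre of the plinth's underside; z runs up through the head. Absent (None) in some runs.
- finial3: a finished finial, turned lacquered wood: square plinth 38 x 38 x 14 mm, then a waisted neck (22 mm across, 14 to 34 mm up), then a round straight-sided head 32 mm across, 35 to 60 mm up, domed to 66 mm; 70 g. Starts standing on its plinth on the bench. Origin: centre of the plinth's underside; z runs up through the head. Absent (None) in some runs.
- finial4: a finished finial, turned lacquered wood: square plinth 38 x 38 x 14 mm, then a waisted neck (22 mm across, 14 to 34 mm up), then a round straight-sided head 32 mm across, 35 to 60 mm up, domed to 66 mm; 70 g. Starts standing on its plinth on the bench. Origin: centre of the plinth's underside; z runs up through the head. Absent (None) in some runs.
- offcut1: a lathe end (offcut), same lacquered wood, lying on the bench: square bar 50 x 30 x 30 mm with a turned stub 18 mm across and 24 mm long on its +x end (74 mm long in all); 50 g. Origin: under the middle of the whole length, on the underside, 15 mm below the bar's axis; x runs along the length towards the stub, the bar from x = -37 to +13 mm, the stub to +37 mm. Absent (None) in some runs.
- offcut2: a lathe end (offcut), same lacquered wood, lying on the bench: square bar 50 x 30 x 30 mm with a turned stub 18 mm across and 24 mm long on its +x end (74 mm long in all); 50 g. Origin: under the middle of the whole length, on the underside, 15 mm below the bar's axis; x runs along the length towards the stub, the bar from x = -37 to +13 mm, the stub to +37 mm. Absent (None) in some runs.
- rail: a low dark steel slide rail fixed on the bench, 120 mm wide (its x), 400 mm long (its y), with an end stop 36 mm high at each end. Origin: centre of its underside; its y axis runs from the loading end (on the robot's right) to the dispatch end (on the robot's left).
- carrier (a joint): travel of the carrier along the rail's y axis, in m: 0 = hard against the loading stop (robot's right), 0.18 = hard against the dispatch stop (robot's left). Slides with about 2.5 N of friction and stays where it is left.
- tub_in (a point): centre of the inner floor of the open blue plastic tub fixed on the carrier, 35 mm above the bench; axes as the rail's. The tub is 140 mm (x) by 160 mm (y) outside, walls 5 mm, rim 105 mm above the bench (70 mm above this point). It rides on a 14 mm aluminium deck 140 by 170 mm, 16 to 30 mm above the bench. Push on the tub's end walls to slide it.
- basin: the waste basin: round red plastic, fixed, open on top, 184 mm across at the rim and 140 mm at the foot, 75 mm high, wall 4 mm. Origin: centre of its underside.
- plunger (a joint): travel of the desk bell's spring plunger in m: 0 = up, 0.009 = down on its stop (about 3.3 N); springs back up.
- plunger_top (a point): centre of the top of the bell's plunger head, a steel disc 28 mm across, 79 mm above the bench when up. The brass bell below it is fixed, a dome 84 mm across and 50 mm high on a wooden foot 90 mm across.
- jar: bystander: amber glass jar 64 mm across, 90 mm high; origin centre of underside. Leave alone.
- pillar: bystander: turned wooden pillar standing up, 64 mm across its foot, 150 mm high; origin centre of underside. Leave alone.
- gouge: bystander: hand tool 220 mm long lying beyond the rail; origin under it. Leave alone.
Mind the look-alikes: they are no part of the job. Several things look just like the basin: the one meant starts farthest from the robot's base.

How it is judged:
By the outcome, as a careful person would: the job done as asked, in the order asked, and still so for the second after the job is handed in, with the robot touching nothing.
Of finial1, finial2, finial3, finial4 only 3 to 4 are there at a start; the rules pass over those that are not, and their reading is None.
Of offcut1, offcut2 only 1 to 2 are there at a start; the rules pass over those that are not, and their reading is None.
At some moment in a run one of finial1, finial2, finial3, finial4, offcut1, offcut2 may be knocked a few centimetres aside while the robot is not near it.
Once in a run the grip may slacken for a moment while it holds something.
It also fails if it takes over 210 s, if anything falls off the work surface, if the arm or the gripper's body presses on something with over 40 N, if the wrist force passes 120 N, or if a joint passes its speed limit or range.

## Working session

There is one attempt and no reset: what is moved stays moved. The work goes in short steps, each a Python script; the robot and the scene stay as the last script left them, time stands still between calls to the robot, and variables do not carry over. Pictures are saved under pics/ and viewed, about 12 in all and at most 16, crops included, and the job is handed in when it is done.

```bash
mkdir -p pics; ls
python3 - <<'E'
from plant import *
import cv2,numpy as np
for n in("top","side"):
    p,d=get_image(n); cv2.imwrite(f"pics/{n}0.png",p[:,:,::-1]); np.savez(f"{n}0.npz",p=p,d=d)
    c=get_calibration(n); print(n,c["intrinsics"],c["world_from_camera"])
s=observe(); print(s["time_s"],s["eef_pos"],s["tcp_rot"])
E
```

```text
pics
top [[527.34582687   0.         323.47090399]
 [  0.         527.34582687 231.13461501]
 [  0.           0.           1.        ]] [[-0.01163941 -0.98135565  0.19184791  0.19275724]
 [-0.9997379   0.01520358  0.01711648 -0.00382918]
 [-0.01971413 -0.1915984  -0.9812754   1.51689224]
 [ 0.          0.          0.          1.        ]]
side [[441.71652441   0.         314.10479476]
 [  0.         441.71652441 242.2297664 ]
 [  0.           0.           1.        ]] [[-0.72965195 -0.39290843  0.55967044 -0.12113572]
 [-0.68365518  0.43704123 -0.5844746   0.62346116]
 [-0.01495406 -0.80908462 -0.58750187  0.72966537]
 [ 0.          0.          0.          1.        ]]
0.1 [ 0.19220969 -0.59412577  0.23028815] [-1.69636588  1.56900895  1.75802751]
```

View pics/top0.png

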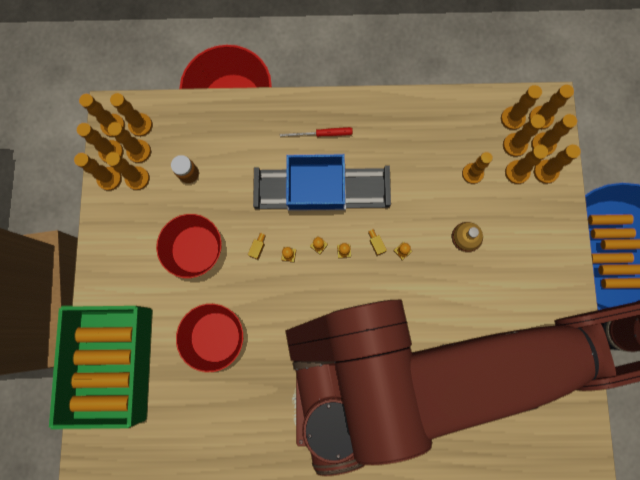

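View pics/side0.png

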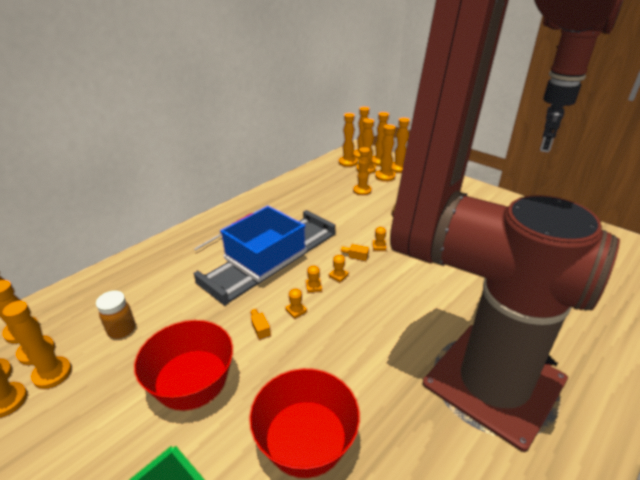

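The top view shows four finials at (288,253), (318,243), (344,249) and (404,249), and lathe ends at (257,245) and (377,241). The tub is at (316,181), mid-rail, and the bell plunger at (472,233).

There are three basin candidates: red (190,247), red (211,338) and a red bowl cut off by the bench edge at (225,80). The last is larger and on the floor behind the bench. (190,247) is the farthest of the two on the bench, so I'll measure sizes and reach and check it in a crop.

```bash
cat > h.py <<'E'
from plant import *
import cv2,numpy as np
def cast(c,u,v,z):
    K,T=c["intrinsics"],c["world_from_camera"]
    r=T[:3,:3]@np.linalg.solve(K,[u,v,1.]); o=T[:3,3]
    return o+r*(z-o[2])/r[2]
def cloud(c,d):
    K,T=c["intrinsics"],c["world_from_camera"]; v,u=np.mgrid[:480,:640]
    P=np.stack([(u-K[0,2])/K[0,0]*d,(v-K[1,2])/K[1,1]*d,d],-1)
    return P@T[:3,:3].T+T[:3,3]
def blobs(m,amin=30):
    n,l,s,c=cv2.connectedComponentsWithStats(m.astype(np.uint8))
    return [(l==i) for i in range(1,n) if s[i,4]>=amin]
def hsv(p): return cv2.cvtColor(p,cv2.COLOR_RGB2HSV)
E
python3 - <<'E'
from h import *
f=np.load("top0.npz"); p,d=f["p"],f["d"]; c=get_calibration("top"); W=cloud(c,d); H=hsv(p)
print(H[253,288],H[243,377],H[300,300],H[247,190],H[181,316])
h,s,v=H[...,0],H[...,1],H[...,2]
for name,m in(("orange",(h>8)&(h<26)&(s>190)&(v>90)),("red",((h<5)|(h>174))&(s>200)&(v>70)),("blue",(h>100)&(h<125)&(s>150))):
    for b in blobs(m,40):
        P=W[b&(d>0)]; vv,uu=np.nonzero(b)
        print(name,b.sum(),(int(uu.mean()),int(vv.mean())),"lo",P.min(0).round(3),"hi",P.max(0).round(3),"med",np.median(P,0).round(3))
for n,(u,v) in dict(plunger=(473,232),railR=(388,187),railL=(257,188)).items(): print(n,W[v,u].round(3),H[v,u])
a=cv2.resize(p[190:390,100:300],(600,600),interpolation=cv2.INTER_CUBIC); cv2.imwrite("pics/bas.png",a[:,:,::-1])
E
```

```text
[ 19 210 174] [ 23 166 175] [ 20 104 167] [  2 199 174] [107 171 163]
orange 139 (565, 90) lo [ 0.808 -0.656  0.174] hi [ 0.846 -0.619  0.191] med [ 0.828 -0.638  0.184]
orange 137 (534, 91) lo [ 0.808 -0.571  0.176] hi [ 0.845 -0.535  0.19 ] med [ 0.827 -0.553  0.183]
orange 126 (85, 100) lo [0.81  0.645 0.179] hi [0.846 0.683 0.192] med [0.828 0.665 0.185]
orange 132 (116, 99) lo [0.809 0.559 0.177] hi [0.846 0.597 0.192] med [0.829 0.579 0.184]
orange 253 (511, 119) lo [ 0.791 -0.588 -0.006] hi [ 0.861 -0.518  0.078] med [ 0.812 -0.541  0.018]
orange 313 (539, 119) lo [ 0.723 -0.671  0.006] hi [ 0.865 -0.534  0.192] med [ 0.761 -0.57   0.176]
orange 296 (113, 126) lo [0.724 0.562 0.006] hi [0.862 0.698 0.196] med [0.761 0.599 0.179]
orange 246 (141, 126) lo [0.792 0.545 0.005] hi [0.861 0.617 0.075] med [0.813 0.568 0.018]
orange 141 (569, 120) lo [ 0.724 -0.657  0.174] hi [ 0.76  -0.618  0.192] med [ 0.743 -0.637  0.184]
orange 133 (83, 129) lo [0.725 0.645 0.176] hi [0.76  0.685 0.192] med [0.744 0.665 0.184]
orange 257 (513, 146) lo [ 0.708 -0.587  0.005] hi [ 0.776 -0.518  0.0
[... 2553 characters left out ...]

red 1825 (182, 242) lo [ 0.352  0.308 -0.01 ] hi [0.529 0.488 0.081] med [0.464 0.441 0.035]
red 1703 (203, 337) lo [ 0.102  0.243 -0.003] hi [0.278 0.422 0.081] med [0.187 0.371 0.043]
blue 2952 (315, 181) lo [ 0.544 -0.036  0.023] hi [0.688 0.121 0.113] med [0.628 0.045 0.037]
blue 1719 (615, 202) lo [ 0.565 -1.267 -0.632] hi [ 0.766 -1.001 -0.495] med [ 0.711 -1.157 -0.598]
blue 280 (612, 249) lo [ 0.457 -1.242 -0.633] hi [ 0.563 -1.045 -0.594] med [ 0.512 -1.114 -0.611]
blue 908 (613, 292) lo [ 0.245 -1.229 -0.633] hi [ 0.458 -0.55   0.549] med [ 0.335 -1.111 -0.611]
plunger [ 0.466 -0.393  0.074] [ 19  21 170]
railR [ 0.61  -0.167  0.036] [40  9 82]
railL [0.614 0.215 0.034] [30  6 81]
```

View pics/bas.png

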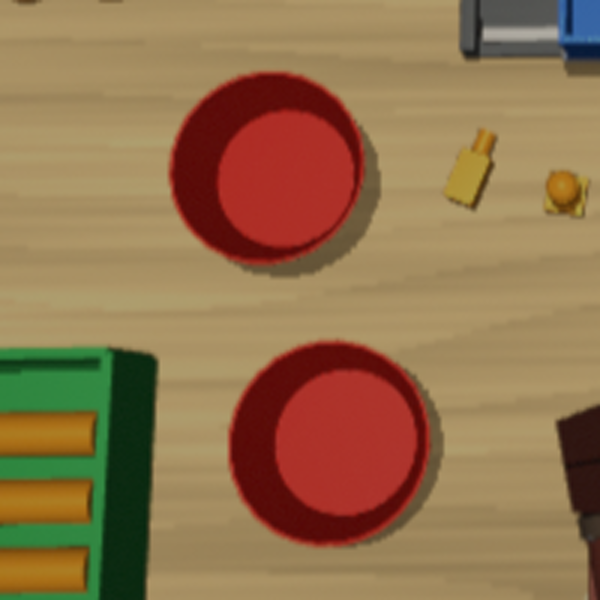

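The crop shows both bench basins intact, the same size and look. The one meant is the upper one at (190,247): centre about (0.44, 0.398), which is 0.59 m out against 0.38 m for the other. The floor bowl is at z≈-0.75 and about 0.4 m wide, so it's out. Next I push the carrier to the loading stop.

```bash
cat >> h.py <<'E'
PI=np.pi
def ori(yaw,q0=None):
    return [0,PI/2,yaw]
def bestyaw(pos,yaw):
    q=np.array(observe()["q"]); best=None
    for y in (yaw,yaw+PI,yaw-PI):
        s=inverse_kinematics(pos,ori(y))
        if s is not None:
            k=abs(np.array(s)-q).max()+ (5 if abs(s[5])>2.5 else 0)
            if best is None or k<best[0]: best=(k,y)
    return best[1]
def go(pos,yaw):
    y=bestyaw(pos,yaw); movep(pos,ori(y)); return y
def st(): 
    s=observe(); print("t",round(s["time_s"],1),"tcp",np.round(s["eef_pos"],3),"F",np.round(s["ft_force"],1),"op",round(s["opening"],4)); return s
def wrist(name=None):
    c=get_calibration("wrist"); p,d=get_image("wrist")
    if name: cv2.imwrite(f"pics/{name}.png",p[:,:,::-1])
    return c,p,d
E
python3 - <<'E'
from h import *
f=np.load("top0.npz"); W=cloud(get_calibration("top"),f["d"]); H=hsv(f["p"])
m=(abs(W[...,2]-.1)<.012)&(H[...,0]>100)&(H[...,0]<125)&(W[...,0]>.5)&(W[...,0]<.72)
b=max(blobs(m,10),key=np.sum); print("tub rim",cv2.minAreaRect(W[b][:,:2].astype(np.float32)))
m=(abs(W[...,2]-.034)<.012)&(H[...,1]<60)&(W[...,0]>.5)&(W[...,0]<.72)&(abs(W[...,1]-.02)<.25)
for b in blobs(m,20): print("stop",b.sum(),W[b].mean(0).round(3),W[b].min(0).round(3),W[b].max(0).round(3))
gripper_to(0.0)
go([.616,.172,.2],0); st()
move_l([.616,.172,.065],feed=.15); st()
print(move_l([.616,.0,.065],feed=.06,max_force=12)); st()
E
```

```text
tub rim ((0.6177542805671692, 0.042873360216617584), (0.16273319721221924, 0.14658138155937195), 89.26606750488281)
stop 235 [ 0.615 -0.164  0.034] [ 0.556 -0.173  0.023] [ 0.675 -0.153  0.044]
stop 224 [0.616 0.217 0.034] [0.557 0.206 0.022] [0.676 0.227 0.045]
stop 42 [ 0.562 -0.028  0.031] [ 0.547 -0.042  0.023] [0.605 0.014 0.037]
t 3.9 tcp [0.616 0.171 0.2  ] F [-0.7  0.1  0.1] op 0.0003
t 5.0 tcp [0.617 0.172 0.066] F [ 0.4  0.  -0. ] op 0.0002
True
t 7.0 tcp [0.616 0.033 0.066] F [-1.   2.6  5.1] op -0.0
```

Run:
```python
from h import *
print(move_l([.616,-.01,.065],feed=.04,max_force=18)); st(); hold(.3); st()
move_l([.616,.06,.065],feed=.1); move_l([.616,.06,.17],feed=.2)
gripper_to(.085)
go([.50,.08,.30],PI/2); st()
c,p,d=wrist("w1"); np.savez("w1.npz",p=p,d=d)
p2,d2=get_image("top"); cv2.imwrite("pics/top1.png",p2[:,:,::-1])
print("cam",c["world_from_camera"].round(3),c["intrinsics"].round(0))
W=cloud(get_calibration("top"),d2);H=hsv(p2)
m=(abs(W[...,2]-.1)<.012)&(H[...,0]>100)&(H[...,0]<125)&(W[...,0]>.5)&(W[...,0]<.72)
b=max(blobs(m,10),key=np.sum); print("tub rim",cv2.minAreaRect(W[b][:,:2].astype(np.float32)))
a=np.hstack([p[:, :],cv2.resize(p2[120:300,200:440],(640,480))]); cv2.imwrite("pics/m1.png",cv2.resize(a,(800,300))[:,:,::-1])
```

```text
True
t 7.4 tcp [0.616 0.032 0.066] F [-0.8  1.8  5.7] op 0.0
t 7.7 tcp [0.616 0.032 0.066] F [-0.9  2.4  5.8] op 0.0004
t 11.0 tcp [0.5  0.08 0.3 ] F [0.4 1.3 0.6] op 0.0851
cam [[ 1.     0.002 -0.001  0.5  ]
 [ 0.002 -0.946 -0.324  0.163]
 [-0.001  0.324 -0.946  0.442]
 [ 0.     0.     0.     1.   ]] [[382.   0. 325.]
 [  0. 382. 238.]
 [  0.   0.   1.]]
tub rim ((0.6174092292785645, -0.06362158805131912), (0.1629541963338852, 0.14664481580257416), 89.5237045288086)
```

View pics/m1.png

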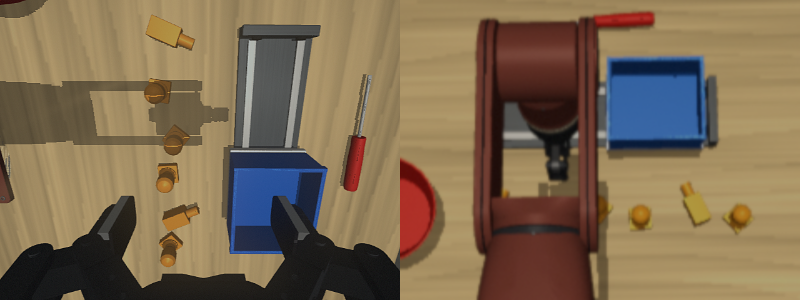

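The carrier is at the loading stop: tub centre y=-0.0636 against a predicted -0.0635. The wrist view shows all the finials and lathe ends clearly. Now the first finial.

```bash
cat >> h.py <<'E'
def heads(c,p,d):
    W=cloud(c,d); H=hsv(p)
    m=(d>0)&(H[...,0]>8)&(H[...,0]<28)&(H[...,1]>150)&(W[...,2]>.048)&(W[...,2]<.08)&(W[...,0]>.3)&(W[...,0]<.53)&(abs(W[...,1])<.33)
    out=[]
    for b in blobs(m,60):
        P=W[b]; q=P[P[:,2]>.05]
        (cx,cy),r=cv2.minEnclosingCircle(q[:,:2].astype(np.float32)); out.append((cx,cy,r,P[:,2].max()))
    return out
SLOTS=[(.648,-.1),(.648,-.028),(.588,-.1),(.588,-.028)]
def finial(xy,slot,tag):
    gripper_to(.07)
    go([xy[0],xy[1]-.0,.20],PI/2); c,p,d=wrist(tag)
    hs=heads(c,p,d); print("heads",np.round(hs,3))
    h=min(hs,key=lambda h:np.hypot(h[0]-xy[0],h[1]-xy[1])) 
    if not(.012<h[2]<.022 and .055<h[3]<.075 and np.hypot(h[0]-xy[0],h[1]-xy[1])<.04): print("STOP doubtful",h); return False
    x,y=h[:2]
    move_l([x,y,.09],feed=.2)
    if move_l([x,y,.028],feed=.1,max_force=8): print("contact!"); st(); move_l([x,y,.2]); return False
    gripper_to(.0,50); s=st()
    if not .025<s["opening"]<.04: print("bad grip"); return False
    move_l([x,y,.2],feed=.2); s=st()
    if s["opening"]<.025: print("lost"); return False
    move_l([slot[0],slot[1],.2],feed=.25)
    move_l([slot[0],slot[1],.108],feed=.15); s=st()
    gripper_to(.07); move_l([slot[0],slot[1],.2],feed=.25)
    return s["opening"]>.025
E
python3 - <<'E'
from h import *
f=np.load("w1.npz")
print(finial((.416,.122),SLOTS[0],"f1"))
st(); c,p,d=wrist("f1b")
E
```

```text
heads [[ 0.422  0.125  0.016  0.068]
 [ 0.448  0.037  0.016  0.067]
 [ 0.43  -0.035  0.016  0.067]]
t 14.0 tcp [0.422 0.125 0.029] F [-1.2  0.3  6.7] op 0.0308
t 15.0 tcp [0.421 0.124 0.198] F [-0.  -0.9 -0.7] op 0.0308
t 17.2 tcp [ 0.649 -0.1    0.109] F [ 0.6 -0.1 -1.1] op 0.0304
True
t 18.2 tcp [ 0.648 -0.1    0.201] F [-0.3 -0.1 -0.3] op 0.0702
```

View pics/f1b.png

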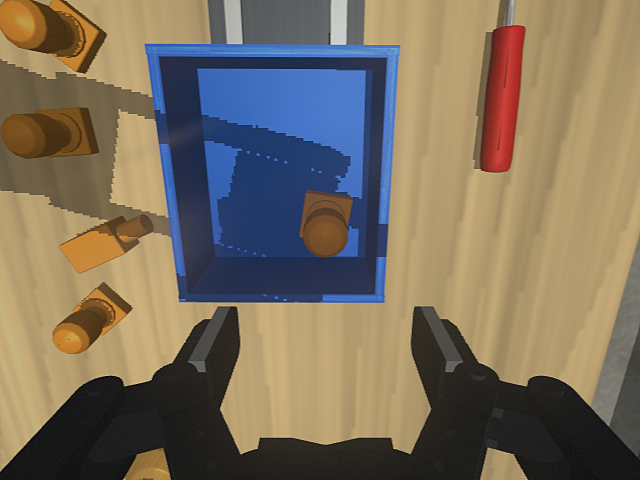

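Finial 1 stands in the tub at (325,225). The remaining finials are where expected, so I do those three in turn, stopping on any failed check.

Run:
```python
from h import *
for i,xy in enumerate([(.448,.037),(.43,-.035),(.43,-.202)]):
    if not finial(xy,SLOTS[i+1],f"f{i+2}"): break
st()
go([.5,-.0,.33],PI/2); c,p,d=wrist("after"); st()
print(np.round(heads(c,p,d),3))
```

```text
heads [[ 0.448  0.037  0.016  0.068]
 [ 0.43  -0.035  0.016  0.067]]
t 21.4 tcp [0.449 0.037 0.029] F [-2.   0.4  5.2] op 0.0307
t 22.4 tcp [0.447 0.037 0.199] F [ 0.5 -0.3 -1.1] op 0.0307
t 24.1 tcp [ 0.649 -0.028  0.109] F [ 0.5 -0.8 -0.6] op 0.0307
heads [[ 0.43  -0.036  0.016  0.067]
 [ 0.428 -0.204  0.016  0.068]]
t 28.1 tcp [ 0.431 -0.036  0.029] F [-1.6  0.1  5.4] op 0.0308
t 29.1 tcp [ 0.429 -0.036  0.199] F [-0.6 -0.2 -1.3] op 0.0307
t 30.7 tcp [ 0.589 -0.1    0.109] F [ 0.3 -0.2  0.4] op 0.0307
heads [[ 0.428 -0.206  0.016  0.067]]
t 34.7 tcp [ 0.429 -0.206  0.029] F [-2.4  0.1  5.8] op 0.0309
t 35.7 tcp [ 0.427 -0.205  0.198] F [ 0.1 -0.1 -1.6] op 0.0305
t 37.5 tcp [ 0.589 -0.028  0.109] F [-0.6 -0.1 -0.6] op 0.0305
t 38.5 tcp [ 0.588 -0.028  0.201] F [ 0.2  0.3 -1.8] op 0.07
t 39.2 tcp [ 0.5   -0.     0.327] F [ 1.1 -0.2 -1. ] op 0.0702
[]
```

View pics/after.png

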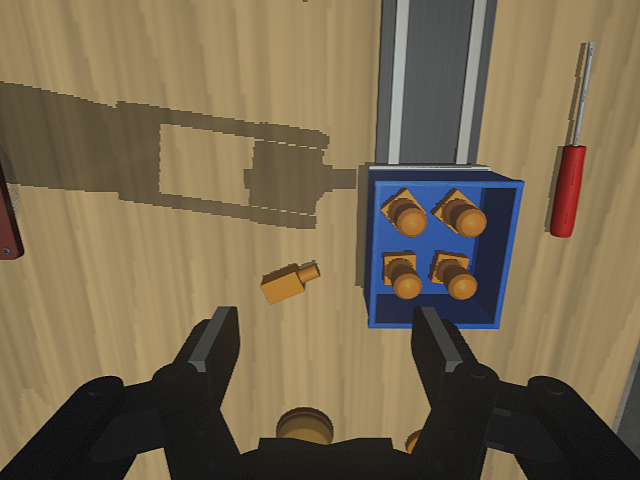

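All four finials stand in the tub and the bench holds none. Now I slide the carrier home to the left.

Run:
```python
from h import *
go([.616,-.19,.22],0); gripper_to(0.0)
move_l([.616,-.19,.065],feed=.15); st()
print(move_l([.616,.06,.065],feed=.06,max_force=14)); s=st()
print(move_l([.616,.06,.065],feed=.04,max_force=18)); s=st()
y=s["eef_pos"][1]
move_l([.616,y-.03,.065],feed=.1); move_l([.616,y-.03,.2],feed=.2)
gripper_to(.085)
go([.47,-.25,.30],PI/2); p2,d2=get_image("top"); c,p,d=wrist("o2")
W=cloud(get_calibration("top"),d2);H=hsv(p2)
m=(abs(W[...,2]-.1)<.012)&(H[...,0]>100)&(H[...,0]<125)&(W[...,0]>.5)&(W[...,0]<.72)
b=max(blobs(m,10),key=np.sum); print("tub rim",cv2.minAreaRect(W[b][:,:2].astype(np.float32)))
h,s_=H[...,0],H[...,1]
m=(h>8)&(h<30)&(s_>140)&(W[...,0]>.33)&(W[...,0]<.53)&(W[...,1]>-.3)&(W[...,1]<.3)&(W[...,2]>.008)
for b in blobs(m,40): print("off",b.sum(),cv2.minAreaRect(W[b][:,:2].astype(np.float32)),W[b][:,2].max())
a=np.hstack([p,cv2.resize(p2[120:300,140:380],(640,480))]); cv2.imwrite("pics/m2.png",cv2.resize(a,(800,300))[:,:,::-1]); st()
```

```text
t 42.3 tcp [ 0.617 -0.19   0.066] F [ 0.3 -0.2  1. ] op -0.0001
True
t 45.3 tcp [0.616 0.019 0.066] F [-0.8 -3.1  5.5] op 0.0002
True
t 45.7 tcp [0.617 0.02  0.067] F [-0.7 -2.4  5.5] op 0.0002
tub rim ((0.6177453994750977, 0.11753327399492264), (0.16169220209121704, 0.14605700969696045), 89.69526672363281)
off 192 ((0.40740495920181274, -0.11463417112827301), (0.04264885187149048, 0.1629076898097992), 79.5609359741211) 0.6639353888615543
off 251 ((0.4466150403022766, 0.21364451944828033), (0.030902894213795662, 0.07386615872383118), 69.01224517822266) 0.04106059438647858
t 49.6 tcp [ 0.47 -0.25  0.3 ] F [0.2 0.1 0.3] op 0.0852
```

View pics/m2.png

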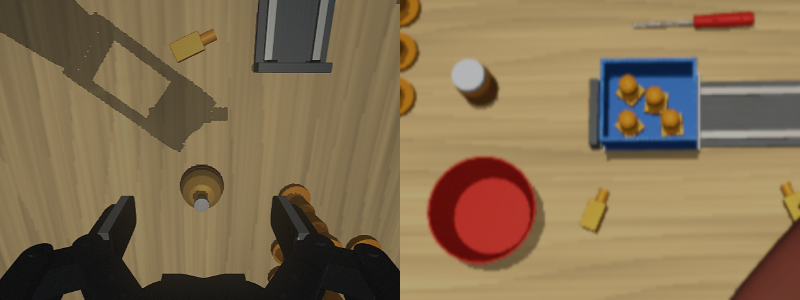

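The carrier is home with the tub centre at y=0.1175 (a slide of 0.181 m), still holding four finials. The lathe ends lie at about (0.44, -0.13) and (0.446, 0.214). Now I throw those in the basin.

```bash
cat >> h.py <<'E'
def bar(c,p,d,xy):
    W=cloud(c,d); H=hsv(p)
    m=(d>0)&(H[...,0]>8)&(H[...,0]<30)&(H[...,1]>110)&(W[...,2]>.0262)&(W[...,2]<.042)&(np.hypot(W[...,0]-xy[0],W[...,1]-xy[1])<.08)
    b=max(blobs(m,60),key=np.sum); (cx,cy),(w,h),a=cv2.minAreaRect(W[b][:,:2].astype(np.float32))
    if h>w: a+=90
    return cx,cy,np.radians(a),max(w,h),min(w,h)
def offcut(xy,drop,tag):
    gripper_to(.07)
    go([xy[0],xy[1],.2],PI/2); c,p,d=wrist(tag); x,y,a,L,w=bar(c,p,d,xy); print("bar",np.round([x,y,a,L,w],3))
    if not(.042<L<.06 and .024<w<.037): print("STOP doubtful"); return False
    go([x,y,.12],a)
    if move_l([x,y,.005],feed=.08,max_force=8): print("contact"); st(); move_l([x,y,.2]); return False
    gripper_to(0.,50); s=st()
    if not .022<s["opening"]<.038: print("bad grip"); return False
    move_l([x,y,.2],feed=.2); s=st()
    if s["opening"]<.022: print("lost"); return False
    move_l([drop[0],drop[1],.2],feed=.25); move_l([drop[0],drop[1],.09],feed=.15); s=st()
    gripper_to(.06); move_l([drop[0],drop[1],.22],feed=.25); return s["opening"]>.022
E
python3 - <<'E'
from h import *
c=get_calibration("wrist"); p=cv2.imread("pics/o2.png")[:,:,::-1]
print("plunger cast",cast(c,322,328,.079).round(3))
if offcut((.435,-.125),(.435,.375),"b2"): offcut((.446,.214),(.445,.42),"b1")
st(); go([.44,.33,.3],PI/2); wrist("basin"); st()
E
```

```text
plunger cast [ 0.466 -0.394  0.079]
bar [ 0.444 -0.134  0.416  0.05   0.031]
t 53.8 tcp [ 0.444 -0.135  0.005] F [ 0.5 -0.4  3.9] op 0.0292
t 54.9 tcp [ 0.443 -0.134  0.199] F [-0.9 -0.  -1.3] op 0.0288
t 58.0 tcp [0.436 0.375 0.091] F [ 0.3  0.4 -0.3] op 0.0292
bar [0.437 0.217 2.759 0.05  0.03 ]
t 63.8 tcp [0.438 0.218 0.005] F [-0.2 -0.2  3.3] op 0.0293
t 64.9 tcp [0.436 0.217 0.198] F [-0.5  0.4 -1.3] op 0.0292
t 66.8 tcp [0.446 0.42  0.091] F [ 0.1  0.6 -0.3] op 0.029
t 67.8 tcp [0.444 0.42  0.219] F [ 0.3  0.4 -0.9] op 0.06
t 68.9 tcp [0.439 0.33  0.298] F [ 0.4  0.2 -0.4] op 0.0601
```

View pics/basin.png

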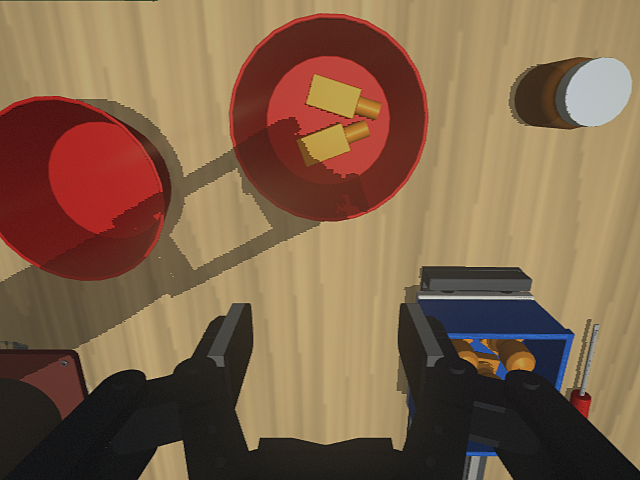

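Both lathe ends lie in the right basin, at (335,95) and (335,143), and the finials are in the tub. The plunger measured (0.466, -0.393) and (0.466, -0.394) in two views, so I press it.

Run:
```python
from h import *
gripper_to(0.0)
go([.466,-.394,.2],0); move_l([.466,-.394,.095],feed=.15); s=st(); 
r=move_l([.466,-.394,.060],feed=.03,max_force=14); s=st(); print(r); hold(.3); s=st()
move_l([.466,-.394,.2],feed=.12); st()
go([.40,-.30,.35],PI/2); st()
p,d=get_image("top"); c,w,_=wrist("fin")
a=np.hstack([w,cv2.resize(p[120:360,140:460],(640,480))]); cv2.imwrite("pics/m3.png",cv2.resize(a,(800,300))[:,:,::-1])
```

```text
t 72.9 tcp [ 0.467 -0.394  0.096] F [-0.5 -0.9  0.3] op 0.0003
t 73.7 tcp [ 0.466 -0.394  0.07 ] F [-1.1  1.4  8.2] op 0.0
True
t 74.0 tcp [ 0.466 -0.394  0.07 ] F [-1.8  1.6  7.9] op 0.0001
t 75.3 tcp [ 0.466 -0.393  0.199] F [ 0.4 -0.3 -0.3] op 0.0001
t 76.7 tcp [ 0.4   -0.3    0.349] F [-0.2 -0.8 -0.2] op -0.0
```

View pics/m3.png

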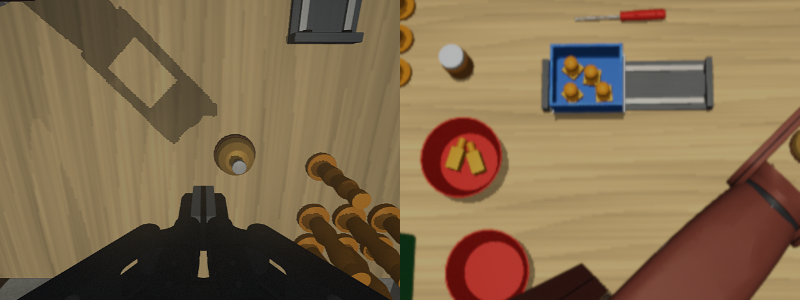

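The plunger bottomed at z=0.070 (9 mm of travel, 8 N, above the 3.3 N stop force). The last views show four finials in the homed tub, both lathe ends in the basin, and the jar and gouge in place.

```bash
python3 -c "
from plant import *
job_done()"
```

```text
the job is handed in; nothing more can be done
```

The whole job went through in the order asked, and I handed it in at about 77 s of robot time. No check failed or disagreed.

- **Carrier to loading stop:** I pushed it right. The tub centre measured y = -0.0636 against -0.0635 predicted at the stop.
- **Finials:** all four went into the tub while the carrier stood there. No grip was lost, and the last top view shows all four inside.
- **Carrier home:** I pushed it left to the dispatch stop. The tub centre measured y = 0.1175 against about 0.1165 predicted, a slide of about 0.181 m, which is within measuring error.
- **Lathe ends:** both are in the waste basin at about (0.44, 0.40), the farther of the two on the bench. The larger red bowl is on the floor beyond the bench edge, so I ruled it out.
- **Bell:** I pressed the plunger until the fingertip was at z = 0.070, the full 9 mm, at about 8 N against the 3.3 N needed, then let go. I did not measure its height again afterwards.
- **Left alone:** the jar and hand tool look undisturbed in the last pictures. The arm did not touch the pillar.

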